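# Sweep the sorting pan out into the bowl

## Task

With your fingers push the sorting pan's gate fully open by its tab, sweep the three nuts across the pan floor and out over the lip so that all three drop into the steel bowl, then push the gate fully shut again, ready for the next batch. Sweep only, do not pick anything up, and leave the pin punch lying in the pan where it is and the bowl and the tools on the bench where they stand.

Things in the scene. Friction and masses are not known exactly. Their poses are not given: they have to be found in the camera images.
- pan: Grey sheet-metal sorting pan on dark legs on a timber board 38 mm thick, all fixed. Origin on the bench under its middle; z up, mouth toward its -y, robot on its -x side; turn up to 0.25 rad. Floor level at z 148 mm. Inside 220 mm in x (-110 to 110), 290 mm in y (-140 to 150); walls 30 mm above the floor (top z 181). Cheeks as high converge from the side walls at (+-110, -55) to the edges of the mouth.
- mouth (a point): Middle of the pan's mouth, on the floor: a gap 92 mm wide (pan x -46 to 46) in the wall at pan y -140 to -143; the axes are the pan's. The gate shuts it from outside.
- lip (a point): Middle of the outer edge of the pan's lip, on top (pan 0, -187, z 148 mm); the axes are the pan's. Outside the gate the floor goes on level as this open lip, 104 mm wide, without side walls, and ends over the bowl. The gate's slide lies beside it, outside the wall, at pan x -50 to -151, y -143 to -154, up to z 181.
- gate (a joint): Sliding gate that shuts the mouth: 0 m fully shut, 0.095 m fully open (stop). It slides toward the pan's -x as it opens, stays where it is left, and needs about 2 N. It is a plate 98 mm long, 28 mm high and 3 mm thick at pan y -147, in front of the mouth; starts shut or within 4 mm of it.
- gate_tab (a point): Centre of the gate's upright finger tab, a plate 4 mm thick (along the pan's x), 34 mm deep (along the pan's y, out from the gate) and 38 mm tall (z 157 to 195 mm). With the gate shut it stands in front of the middle of the mouth, at pan (0, -173); it moves to pan x -95 as the gate opens. It can be pushed on either face.
- bowl: Plain steel mixing bowl, loose, 217 mm wide at the rim, 96 mm high, standing on the board under the pan's lip (rim 11 mm below the lip's underside). Origin at the centre of its underside, z up; about 235 mm from the pan's origin toward the pan's -y. Flat inside bottom 90 mm wide; 0.2 kg.
- nut_a_mid (a point): Centre of a steel hex nut, 34 mm across flats, 39 mm across corners, 16 mm high, 50 g, lying flat on the pan floor. Axes of the nut: z along its hole.
- nut_b_mid (a point): Centre of a second nut, the same.
- nut_c_mid (a point): Centre of a third nut, the same.
- punch: Steel pin punch, a thin rod 130 x 11 x 11 mm (long in its x), origin at the middle of its underside; lies in the pan close along the wall opposite the mouth (pan y 137), loose. To be left alone.
- bench_grinder: Grey bench grinder on a board, fixed, to the left of the pan: about 293 x 420 mm over all (420 along its y), 424 mm high; origin under its middle. The way from the left to the pan leads round in front of it or over it.
- nippers: Long-nose pliers with blue grips, 166 x 57 x 14 mm, origin at the middle of the underside, on the bench to the right beyond the bowl; bystander.
- pliers: Combination pliers with red grips, 190 x 62 x 14 mm, origin at the middle of the underside, on the bench in front of the pan; bystander.
- spanner: Combination wrench, 169 x 27 x 8 mm, origin at the middle of its underside, on the bench near the front left of the pan; bystander.

How it is judged:
By the outcome, as a careful person would: the job done as asked, in the order asked, and still so for the second after the job is handed in, with the robot touching nothing.
It also fails if it takes over 64 s, if anything falls off the work surface, if the arm or the gripper's body presses on something with over 40 N, if the wrist force passes 120 N, or if a joint passes its speed limit or range.

## Robot

A 6-joint arm with a two-finger parallel gripper is mounted at the origin on a cart in front of the work surface, level with it; the furniture and walls round the work are solid. World frame = base frame: x ahead of the robot, y to its left, z up, the work surface at z = 0. Lengths are in mm, angles in rad, forces in N, time in s.
With the tool pointing down it reaches from about 325 to 900 mm from the base axis. Payload 6.1 kg.
Tool frame: the origin (TCP) lies between the finger pads; the fingertips stand 11 mm ahead of it and the grasp point (between the pads) lies 8 mm behind it; z points along the fingers, y is the line along which they close (so a half turn about z gives the same grasp; the last joint's range is limited). The gripper opens to 85 mm and grips with 20 to 120 N. Pads are 22 mm wide; open, the fingers measure 114 mm over their backs; the gripper's body (76 mm by 85 mm) begins 54 mm behind the grasp point. The pads swing forward as they close: fully open they stand 13 mm farther back than shut.
Start: joints at [1.051, 0.22, 1.526, -0, 1.395, -0.126], TCP at [239.81, 577.154, 242.3] pointing down, gripper open.
Joint ranges: [-2.98, 2.98], [-0.91, 2.08], [0.09, 2.57], [-1.24, 4.39], [0.2, 2.65], [-2.68, 2.68]. Speed limits (rad/s): [2.57, 2.57, 3.01, 3.14, 3.14, 3.14].

## Interface

Orientations are given as a 3x3 rotation matrix whose columns are the frame's x, y, z axes.
In Python, from workcell import manip, optics gives the robot as it stands.
- The arm moves only by the tool play_rows, never from a script. Its argument "increments" is one flat list of numbers, 6 for each row, row after row: the shift along the world's x, y, z in units of 50 mm (1.0 is 50 mm), then the turn, a rotation vector about the world's x, y, z in units of 5 degrees (1.0 is 5 degrees). In form: [tx, ty, tz, wx, wy, wz, tx, ty, tz, wx, wy, wz, ...]. A call has 1 to 20 rows; each row is the pose to reach, as a shift and turn from the pose commanded when the call began; what a row does not reach only later rows make up. A row lasts 1/8 s, in which the tool goes at most 62.5 mm and 10.7 degrees, less where a joint would pass 70% of its speed; a pose out of reach is approached as far as the arm can. A call with a gripper value outside its range is refused whole. "gripper" is the finger opening in mm, from 0 to 85.4, set as the call begins (left out, the last holds). The fingers move at their own pace and stop on an object; "squeeze" is the grip in N (left out, the last holds). Time passes only in rows, so rows that repeat a pose let the fingers close. It gives the time, the measured TCP pose, the force, the opening and the grip force at its end, in the units of the state.
- manip.observe(): the state, without advancing time (a new reading comes with each control period).
- optics.read_camera(name): name is "scene" or "top"; returns (picture, depth): 420x560x3 uint8, blue, green, red; 420x560 float32, mm along the optical axis (not along the pixel's ray), 0 where there is no reading.
- optics.camera_params(name): a dict with "vertical_fov" (degrees; the focal length in pixels is half the picture's height over the tangent of half this angle, whatever the lens; pixels are square), "cx", "cy" (the principal point, pixels), "dist_coeffs" ([k1, k2, p1, p2, k3] as OpenCV has them; the pictures are not rectified), "rvec" (rotation vector, rad) and "tvec" (3), from world to camera coordinates, as OpenCV has them. Camera axes: x right, y down, z forward; pixel columns grow to the right and rows downward; lengths in mm; the calibration is good to about 2 mm. A picture is of the moment at which its call begins. camera_params takes no time and is no camera call.
- manip.hand_in(): hands the job in; it is judged then, once.
Trained networks look in the newest picture that a camera, given by its name, has taken for a name from the list of things; names that differ only in an ending like _2 or _b are one class to them, and where a whole thing is asked for, a point or a joint stands for the part that bears it (a point fixed in the world has none). Each returns a list of dicts, best first, with "conf" (0 to 1); they miss things now and then, are a little off and sometimes report something else, mostly with a low value. They report only what shows in the picture. A call takes as long as a camera call.
- optics.cut_out(query, camera): "region" (420x560 bool, what is visible of it) and "bbox" ([left, top, width, height] in pixels, round what is visible of it).
The state is a dict: "time_s": time; "joint_pos": joint angles; "qvel": joint speeds; "joint_torque": joint torques, N m; "eef_pos": TCP position; "eef_rot": TCP orientation; "force": force on the tool from outside, world axes, zero at the start; "ft_torque": the same for the moment, N m; "opening": opening from 0.0 (shut) to 1.0 (fully open); "grip_force": force on a finger pad.
Only numpy, scipy, OpenCV 4.12 (cv2) and the standard library are available. Lean on these libraries where they do the work, as an engineer would, in place of code of your own. Each camera call takes 0.05 s, during which the arm holds its last target. There are 200 camera calls.

## Working session

There is one attempt and no reset: what is moved stays moved. The work goes in short steps, Python scripts to look and compute and a tool call to move; the robot and the scene stay as the last step left them, time stands still between calls to the robot, and variables do not carry over. Pictures are saved under pics/ and viewed, at most 10 in all, crops included, and the job is handed in when it is done.

Besides the shell and the picture viewer there is one more tool, called after ">>>" as name(argument=value, ...), one argument or row to a line, values as JSON. play_rows: Moves the arm, as the interface text tells. Its arguments: {"type":"object","properties":{"increments":{"type":"array","items":{"type":"number"}},"gripper":{"type":"number"},"squeeze":{"type":"number"}},"required":["increments"]}

```bash
mkdir -p pics; cat > h.py <<'E'
import numpy as np, cv2
from workcell import manip, optics
def cam(n):
    p=optics.camera_params(n); f=210/np.tan(np.radians(p["vertical_fov"])/2)
    K=np.array([[f,0,p["cx"]],[0,f,p["cy"]],[0,0,1.]])
    return K,np.array(p["dist_coeffs"],float),cv2.Rodrigues(np.array(p["rvec"],float))[0],np.array(p["tvec"],float).ravel()
def rays(n,uv):
    K,D,R,t=cam(n); q=cv2.undistortPoints(np.array(uv,float).reshape(-1,1,2),K,D)[:,0]
    return -R.T@t, np.c_[q,np.ones(len(q))]@R
def at_z(n,uv,z):
    c,d=rays(n,uv); return c+d*((z-c[2])/d[:,2])[:,None]
def cloud(n,depth,m):
    v,u=np.nonzero(m&(depth>0)); c,d=rays(n,np.c_[u,v]); return c+d*depth[v,u][:,None]
def proj(n,P):
    K,D,R,t=cam(n); return cv2.projectPoints(np.array(P,float).reshape(-1,1,3),cv2.Rodrigues(R)[0],t,K,D)[0][:,0]
E
python3 - <<'E'
from h import *
for n in("scene","top"):
    im,d=optics.read_camera(n); cv2.imwrite(f"pics/{n}0.png",im); np.save(f"{n}d.npy",d)
    print(n,rays(n,[[280,210]]))
    for q in("pan","bowl","gate_tab","nut_a_mid","punch","bench_grinder"):
        for r in optics.cut_out(q,n)[:4]:
            P=cloud(n,d,r["region"])
            if len(P): print(q,round(r["conf"],2),r["bbox"],np.median(P,0).round(),np.percentile(P,2,axis=0).round(),np.percentile(P,98,axis=0).round())
E
```

```text
scene (array([-407.9136171, -780.8758997, 1313.4925976]), array([[ 0.56522768,  0.39933436, -0.72183934]]))
pan 0.93 [235.0, 146.0, 158.3, 161.8] [ 538. -189.  144.] [ 420. -446.    6.] [724.  27. 179.]
bowl 0.7 [317.6, 211.0, 75.6, 63.7] [ 585. -365.   73.] [ 447. -466.   34.] [ 648. -279.  135.]
bowl 0.59 [237.4, 146.2, 158.3, 160.9] [ 537. -188.  144.] [ 420. -435.    8.] [723.  28. 179.]
gate_tab 0.73 [319.8, 209.7, 22.9, 15.9] [ 551. -289.  170.] [ 518. -321.  147.] [ 598. -271.  195.]
nut_a_mid 0.64 [280.9, 175.2, 13.3, 12.1] [609. -86. 159.] [ 594. -103.  146.] [628. -70. 165.]
nut_a_mid 0.5 [141.6, 204.0, 44.6, 19.4] [386. 238.   3.] [366. 176.  -5.] [404. 336.  10.]
punch 0.55 [251.9, 159.7, 31.6, 17.0] [618.  -2. 154.] [570. -18. 142.] [669.  14. 160.]
bench_grinder 0.52 [376.5, 293.0, 42.3, 41.8] [ 473. -568.    8.] [ 418. -581.   -2.] [ 565. -526.   14.]
top (array([-262.46317926, -457.07648295, 1416.13258596]), array([[ 0.52770517,  0.21067091, -0.82301534]]))
pan 0.91 [223.9, 151.9, 140.1, 148.7] [ 544. -173.  148.] [ 424. -405.   17.] [725.  26. 182.]
bowl 0.94 [315.9, 208.4, 73.3, 62.8] [ 582. -377.   66.] [ 450. -467.    6.] [ 659. -285.  139.]
gate_tab 0.51 [316.4, 207.1, 24.3, 23.7] [ 556. -289.  170.] [ 528. -319.  146.] [ 605. -269.  196.]
nut_a_mid 0.42 [268.6, 181.3, 10.5, 11.5] [611. -81. 163.] [595. -98. 147.] [631. -66. 170.]
bench_grinder 0.45 [129.8, 230.3, 41.7, 9.1] [386. 267.   7.] [371. 204.  -0.] [396. 332.  12.]
```

```bash
python3 - <<'E'
import cv2,numpy as np
a=cv2.imread("pics/scene0.png");b=cv2.imread("pics/top0.png")
c=cv2.resize(b[140:310,210:400],None,fx=3.5,fy=3.5,interpolation=cv2.INTER_CUBIC)
cv2.imwrite("pics/topcrop.png",c)
cv2.imwrite("pics/scenev.png",a)
E
```

```text
(no output)
```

View pics/topcrop.png

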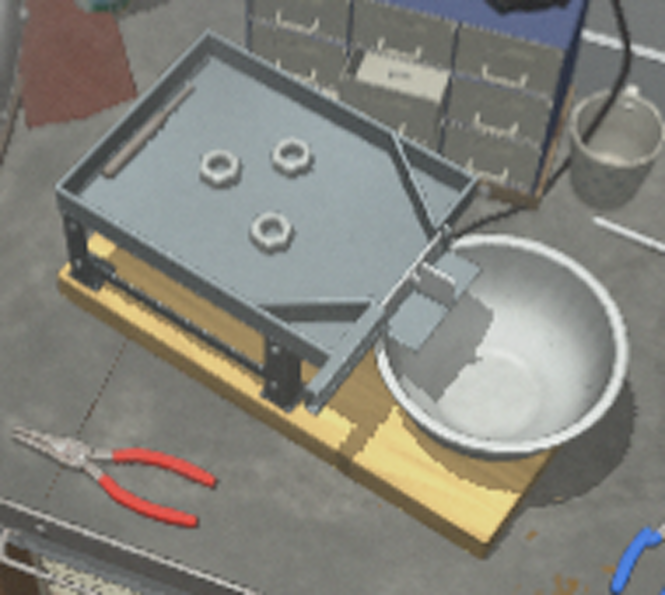

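View pics/scenev.png

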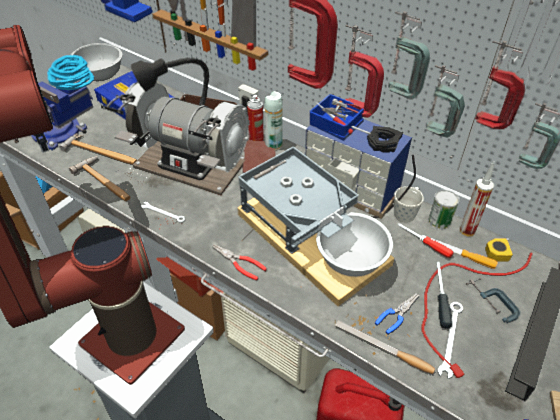

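The top crop shows three nuts at crop (220,167), (292,157) and (271,232), and the wall-top corners at (210,37), (60,190), (478,182) and (328,357). The scene picture shows the grinder left of the pan at about (190,130), which blocks the direct way across. Next I'll fit the pan pose and the nut positions.

```bash
cat >> h.py <<'E'
def pan2w(x,y,z,p): c,s=np.cos(p[2]),np.sin(p[2]); return np.array([p[0]+c*x-s*y,p[1]+s*x+c*y,z])
def w2pan(P,p): c,s=np.cos(p[2]),np.sin(p[2]); d=np.array(P)[...,:2]-p[:2]; return np.stack([c*d[...,0]+s*d[...,1],-s*d[...,0]+c*d[...,1]],-1)
E
python3 - <<'E'
from h import *
from scipy.optimize import least_squares
cr=lambda a:np.array(a)/3.5+[210,140]
C=cr([[210,35],[60,190],[478,182]])
W=at_z("top",C,181); print(W.round(1))
M=[[112,152],[-112,152],[112,-143]]
f=lambda p:np.concatenate([pan2w(m[0],m[1],181,p)[:2]-w[:2] for m,w in zip(M,W)])
r=least_squares(f,[550,-160,-.1]); p=r.x; print("pan",p,r.fun.round(1))
N=at_z("top",cr([[220,167],[292,157],[271,232]]),158); print(N.round(1),w2pan(N,p).round(1))
# depth check: walls top points in both cams
for n in("top","scene"):
    d=np.load(n+"d.npy"); P=cloud(n,d,np.ones_like(d,bool))
    q=w2pan(P,p); k=(abs(P[:,2]-181)<3)&(abs(q[:,0])<130)&(abs(q[:,1])<170); 
    Q=q[k]; 
    for nm,s in(("x+",(Q[:,0]>90)&(abs(Q[:,1])<130)&(Q[:,1]>-40)),("x-",(Q[:,0]<-90)&(Q[:,1]>-40)&(Q[:,1]<130)),("y+",(Q[:,1]>120)&(abs(Q[:,0])<90))):
        a=Q[s]; 
        if len(a)>5: i=0 if nm[0]=='x' else 1; print(n,nm,len(a),np.median(a[:,i]),np.polyfit(a[:,1-i],a[:,i],1))
    k=(P[:,2]>149.5+3)&(P[:,2]<172)&(abs(q[:,0])<95)&(q[:,1]<125)&(q[:,1]>-50)
    from scipy.cluster.vq import kmeans2
    if k.sum()>20:
        c,l=kmeans2(q[k],w2pan(N,p),minit="matrix"); print(n,"nuts",c.round(1),np.bincount(l))
    k=(P[:,2]>60)&(P[:,0]>300)&(P[:,0]<900)&(P[:,1]>20)&(P[:,1]<600)
    G=P[k]; print("grinder",np.percentile(G,[1,99],axis=0).round())
    for x in range(300,800,50): 
        g=G[(G[:,0]>=x)&(G[:,0]<x+50)]
        if len(g): print(x,len(g),"zmax",g[:,2].max().round(),"y",g[:,1].min().round(),g[:,1].max().round())
b=optics.cut_out("bowl","top")[0]; 
d=np.load("topd.npy");B=cloud("top",d,b["region"]);
B=B[(B[:,2]>128)&(B[:,2]<142)]; q=w2pan(B,p); 
A=np.c_[2*q,np.ones(len(q))]; s=np.linalg.lstsq(A,(q**2).sum(1),rcond=None)[0]; print("bowl c",s[:2],np.sqrt(s[2]+s[0]**2+s[1]**2))
print(manip.observe()["eef_rot"])
E
```

```text
[[ 738.7  -23.3  181. ]
 [ 524.8   31.2  181. ]
 [ 666.4 -306.2  181. ]]
pan [ 5.93791875e+02 -1.42176289e+02 -2.51029568e-01] [ 1.3  0.6 -1.7  1.7  0.4 -2.3]
[[ 615.2  -82.9  158. ]
 [ 649.3 -139.1  158. ]
 [ 565.4 -151.1  158. ]] [[  6.   62.7]
 [ 53.   16.8]
 [-25.3 -15.7]]
top x+ 61 114.63514249650318 [-2.64506448e-03  1.14778893e+02]
top x- 64 -108.23750775063857 [ 3.21372815e-03 -1.08240477e+02]
top y+ 64 157.99989519798197 [5.18172007e-03 1.57924924e+02]
top nuts [[ -9.2  77.8]
 [ 55.4  13.4]
 [-36.5  -8.3]] [191 168 169]
grinder [[454.  28.  65.]
 [899. 567. 418.]]
400 87 zmax 304.0 y 434.0 512.0
450 366 zmax 303.0 y 183.0 510.0
500 2117 zmax 427.0 y 20.0 530.0
550 3421 zmax 424.0 y 20.0 534.0
600 1741 zmax 424.0 y 20.0 535.0
650 880 zmax 412.0 y 142.0 502.0
700 458 zmax 398.0 y 164.0 501.0
750 83 zmax 339.0 y 182.0 570.0
scene x+ 24 110.23913383619347 [3.33679812e-03 1.10488826e+02]
scene x- 32 -110.9855449533219 [-1.16165275e-02 -1.10172280e+02]
scene y+ 24 153.62636267895545 [-1.09306126e-02  1.53356216e+02]
scene nuts [[ -0.7  59.4]
 [ 50.8  14.3]
 [-29.1 -20. ]] [92 84 98]
grinder [[449.  27.  64.]
 [898. 558. 413.]]
300 3 zmax 578.0 y 559.0 567.0
400 114 zmax 304.0 y 427.0 512.0
450 365 zmax 301.0 y 166.0 510.0
500 2311 zmax 424.0 y 20.0 528.0
550 3296 zmax 420.0 y 20.0 535.0
600 1611 zmax 420.0 y 22.0 532.0
650 785 zmax 409.0 y 140.0 500.0
700 533 zmax 394.0 y 164.0 501.0
750 86 zmax 322.0 y 181.0 358.0
bowl c [  11.90642297 -228.60269518] 103.64611774217643
[[-9.23445815e-01  3.83728845e-01  2.80684582e-05]
 [ 3.83728845e-01  9.23445815e-01  2.44672441e-05]
 [-1.65309130e-05  3.33648512e-05 -9.99999999e-01]]
```

>>> play_rows(
  increments=[0.1,-0.9,0.3,0,0,-1,0.2,-1.9,0.6,0,0,-2.5,0.36,-3,0.9,0,0,-4,0.56,-4.1,1.1,0,0,-5.5,0.84,-5.2,1.16,0,0,-7,1.12,-6.3,1.16,0,0,-8.5,1.4,-7.4,1.16,0,0,-10,1.68,-8.5,1.16,0,0,-11.5,2,-9.6,1.16,0,0,-13,2.36,-10.7,1.16,0,0,-14.5,2.9,-11.8,1.16,0,0,-15.5,3.5,-12.9,1.16,0,0,-16.36,4.1,-14,1.16,0,0,-16.36,4.7,-15,1.16,0,0,-16.36,5.3,-16,1.16,0,0,-16.36,5.9,-16.9,1.1,0,0,-16.36,6.5,-17.6,0.8,0,0,-16.36,6.96,-17.98,0.4,0,0,-16.36,6.96,-17.98,0.4,0,0,-16.36],
  gripper=18,
)

```text
time_s: 3.12
eef_pos: [587.4, -322.4, 258.6]
eef_rot: [[0.249, 0.968, -0.004], [0.968, -0.249, 0.003], [0.002, -0.005, -1.0]]
force: [-0.2, 1.2, 0.7]
opening: 0.208
grip_force: 0.0
```

```bash
python3 - <<'E'
from h import *
p=[594.5,-141.5,-.251]
im,d=optics.read_camera("top")
o=im.copy()
o=cv2.resize(im[130:310,210:400],None,fx=4,fy=4,interpolation=cv2.INTER_CUBIC)[:, :760]
def dot(P,c):
    for u in proj("top",P): cv2.circle(o,tuple(int(v) for v in (u-[210,130])*4),3,c,-1)
dot([pan2w(*a,p) for a in[(110,150,181),(-110,150,181),(-110,-143,181),(110,-143,181)]],(0,0,255))
dot([pan2w(*a,p) for a in[(0,-156,195),(0,-190,195),(52,-187,148),(-52,-187,148)]],(0,255,0))
dot([pan2w(*a,p) for a in[(4,62,164),(53,16,164),(-26,-16,164)]],(255,0,0))
s=manip.observe();T=s["eef_pos"];R=np.array(s["eef_rot"])
dot([T+R@np.array([0,k*9,11]) for k in(1,-1)]+[T+R@np.array([0,k*23.5,11]) for k in(1,-1)],(255,0,255))
cv2.imwrite("pics/a1.png",o[:600])
E
```

```text
(no output)
```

View pics/a1.png

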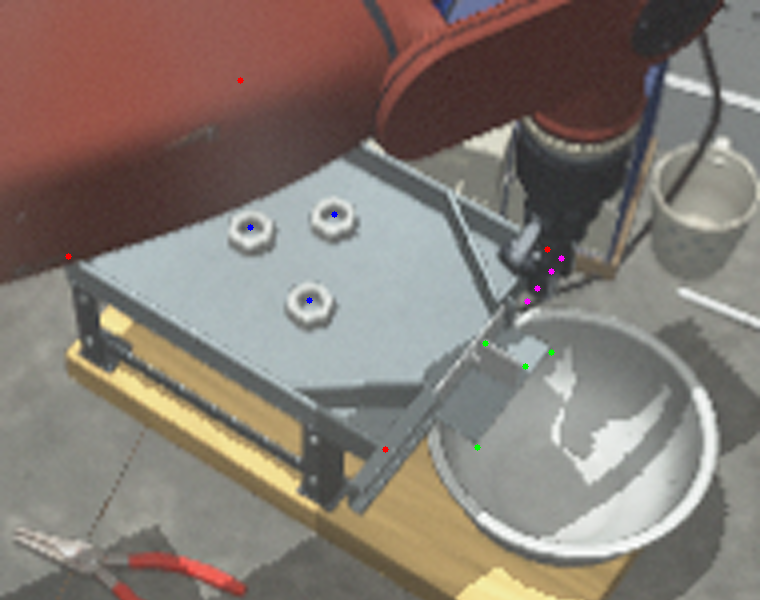

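The overlay fits. The tab dots at (485,343) and (525,366) sit on the tab, and the nut and corner dots match too. I'll lower the fingers and push the gate open.

>>> play_rows(
  increments=[0,0,-0.6,0,0,0,0,0,-1.2,0,0,0,0,0,-1.7,0,0,0,0,0,-1.7,0,0,0,-0.2,0.05,-1.7,0,0,0,-0.4,0.1,-1.7,0,0,0,-0.6,0.15,-1.7,0,0,0,-0.8,0.2,-1.7,0,0,0,-1.0,0.25,-1.7,0,0,0,-1.2,0.305,-1.7,0,0,0,-1.4,0.36,-1.7,0,0,0,-1.6,0.41,-1.7,0,0,0,-1.8,0.46,-1.7,0,0,0,-1.94,0.497,-1.7,0,0,0,-1.94,0.497,-1.7,0,0,0],
)

```text
time_s: 5.05
eef_pos: [490.0, -296.5, 177.0]
eef_rot: [[0.248, 0.969, -0.001], [0.969, -0.248, 0.001], [0.001, -0.001, -1.0]]
force: [1.0, -0.4, 0.4]
opening: 0.213
grip_force: 0.0
```

>>> play_rows(
  increments=[-0.06,0.015,0,0,0,0,-0.11,0.03,0,0,0,0,-0.15,0.04,0,0,0,0,-0.19,0.05,0,0,0,0,-0.19,0.05,0,0,0,0],
)

```text
time_s: 5.68
eef_pos: [484.9, -295.2, 177.5]
eef_rot: [[0.248, 0.969, 0.009], [0.969, -0.248, -0.003], [-0.0, 0.009, -1.0]]
force: [17.2, -4.4, -10.9]
opening: 0.213
grip_force: 8.7
```

```bash
cat > gate.py <<'E'
from h import *
import sys
p=[594.5,-141.5,-.251]
for n in("top","scene"):
    im,d=optics.read_camera(n)
    P=cloud(n,d,np.ones_like(d,bool)); q=w2pan(P,p)
    k=(P[:,2]>158)&(P[:,2]<200)&(q[:,1]<-158)&(q[:,1]>-192)&(abs(q[:,0]+50)<90)
    print(n,k.sum(),np.histogram(q[k,0],np.arange(-130,40,10)))
    u=proj(n,[pan2w(-50,-150,170,p)])[0].astype(int)
    cv2.imwrite(f"pics/{sys.argv[1]}_{n}.png",cv2.resize(im[u[1]-50:u[1]+50,u[0]-60:u[0]+60],None,fx=5,fy=5,interpolation=cv2.INTER_CUBIC))
s=manip.observe(); print(w2pan(s["eef_pos"],p),s["eef_pos"],s["force"])
E
python3 gate.py g1
```

```text
top 73 (array([ 0,  0,  0, 38, 12,  6,  0, 16,  1,  0,  0,  0,  0,  0,  0,  0]), array([-130, -120, -110, -100,  -90,  -80,  -70,  -60,  -50,  -40,  -30,
        -20,  -10,    0,   10,   20,   30]))
scene 152 (array([ 0,  0,  0, 67, 27,  6, 14, 34,  4,  0,  0,  0,  0,  0,  0,  0]), array([-130, -120, -110, -100,  -90,  -80,  -70,  -60,  -50,  -40,  -30,
        -20,  -10,    0,   10,   20,   30]))
[ -67.96588143 -176.12188791] [ 484.91998393 -295.22215364  177.44935436] [ 17.50048948  -3.95288086 -10.32555263]
```

>>> play_rows(
  increments=[0.2,-0.05,0,0,0,0,0.2,-0.05,0.6,0,0,0,0.2,-0.05,1.25,0,0,0,0.55,0.9,1.25,0,0,0.56,0.95,1.9,1.25,0,0,1.2,1.4,2.9,1.25,0,0,1.8,1.67,3.59,1.0,0,0,2.26,1.67,3.59,0.6,0,0,2.26,1.67,3.59,0.2,0,0,2.26,1.67,3.59,-0.3,0,0,2.26,1.67,3.59,-0.3,0,0,2.26],
)

```text
time_s: 7.15
eef_pos: [563.8, -116.3, 160.6]
eef_rot: [[0.056, 0.998, -0.002], [0.998, -0.056, 0.0], [0.0, -0.002, -1.0]]
force: [-0.3, 0.1, 0.8]
opening: 0.214
grip_force: 0.0
```

```bash
python3 - <<'E'
from h import *
p=[594.5,-141.5,-.251]
s=manip.observe(); print(w2pan(s["eef_pos"],p),s["eef_pos"],s["force"])
ims=[]
for n in("top","scene"):
    im,d=optics.read_camera(n); ims.append(cv2.resize(im[140:290,215:405],None,fx=4,fy=3.9 if 0 else 4,interpolation=cv2.INTER_CUBIC))
a=np.hstack([cv2.resize(i,(400,316)) for i in ims]); cv2.imwrite("pics/c1.png",a)
E
```

```text
[-35.95506997  16.75437864] [ 563.83292998 -116.34036811  160.62424281] [-0.25164142  0.06090969  0.81154787]
```

View pics/c1.png

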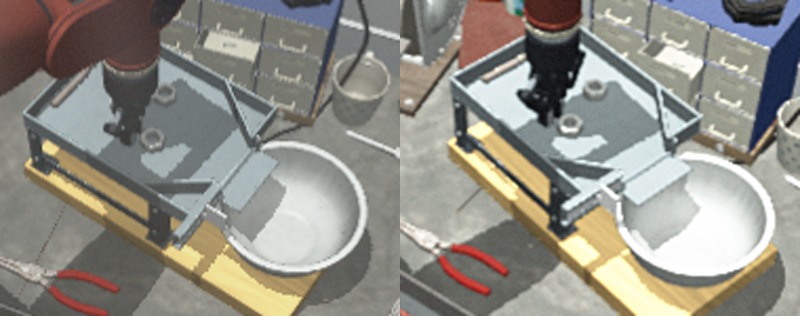

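The gate is open, with its tab clear to the left. The fingers stand behind nut C at (152,138) in the left half. Now I'll push C out.

>>> play_rows(
  increments=[-0.01,-0.2,0,0,0,0,-0.02,-0.44,0,0,0,0,-0.035,-0.7,0,0,0,0,-0.05,-0.96,0,0,0,0,-0.06,-1.22,0,0,0,0,-0.075,-1.48,0,0,0,0,-0.09,-1.74,0,0,0,0,-0.1,-2.0,0,0,0,0,-0.115,-2.26,0,0,0,0,-0.13,-2.52,0,0,0,0,-0.14,-2.78,0,0,0,0,-0.155,-3.04,0,0,0,0,-0.17,-3.3,0,0,0,0,-0.18,-3.54,0,0,0,0,-0.19,-3.74,0,0,0,0,-0.2,-3.92,0,0,0,0,-0.2,-4.1,0,0,0,0,-0.2,-4.1,0,0,0,0],
)

```text
time_s: 9.5
eef_pos: [554.8, -320.6, 162.3]
eef_rot: [[0.054, 0.999, 0.0], [0.999, -0.054, -0.0], [-0.0, 0.0, -1.0]]
force: [-0.0, -0.1, 0.3]
opening: 0.211
grip_force: 0.0
```

```bash
cat > look.py <<'E'
from h import *
import sys
p=[594.5,-141.5,-.251]
s=manip.observe(); print(w2pan(s["eef_pos"],p),s["eef_pos"],s["force"])
ims=[]
for n in("top","scene"):
    im,d=optics.read_camera(n); ims.append(cv2.resize(im[140:290,215:405],(400,316),interpolation=cv2.INTER_CUBIC))
    for r in optics.cut_out("nut_a_mid",n)[:5]:
        b=r["bbox"]; uv=[[b[0]+b[2]/2,b[1]+b[3]/2]]
        print(n,round(r["conf"],2),np.round(uv,1),w2pan(at_z(n,uv,156),p).round(),"z40:",w2pan(at_z(n,uv,50),p).round())
cv2.imwrite(f"pics/{sys.argv[1]}.png",np.hstack(ims))
E
python3 look.py c2
```

```text
[   6.00849314 -183.39480791] [ 554.76994182 -320.64039197  162.27547776] [-0.04090511 -0.07456889  0.3352193 ]
scene 0.63 [[317.2 229.2]] [[ -60. -149.]] z40: [[  9. -84.]]
scene 0.22 [[239.2 262.5]] [[-305. -103.]] z40: [[-258.  -33.]]
```

View pics/c2.png

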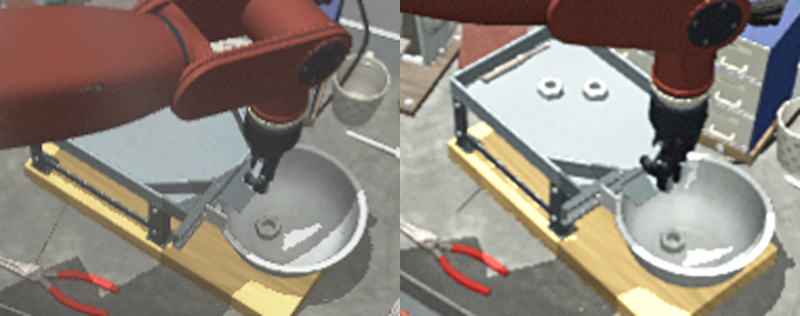

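C is in the bowl, and A and B are still at (550,88) and (596,90) in the right half. Next is nut A, pushed straight.

>>> play_rows(
  increments=[0,0,0.7,0,0,0,0,0,1.4,0,0,0,0.15,0.7,1.5,0,0,-0.4,0.4,1.7,1.5,0,0,-0.9,0.65,2.7,1.5,0,0,-1.4,0.9,3.7,1.5,0,0,-1.9,1.15,4.7,1.5,0,0,-2.26,1.33,5.42,1.3,0,0,-2.26,1.33,5.42,0.9,0,0,-2.26,1.33,5.42,0.45,0,0,-2.26,1.33,5.42,0,0,0,-2.26,1.33,5.42,0,0,0,-2.26],
)

```text
time_s: 11.2
eef_pos: [620.5, -49.8, 160.8]
eef_rot: [[0.249, 0.969, -0.002], [0.969, -0.249, -0.0], [-0.001, -0.002, -1.0]]
force: [0.2, -0.2, 0.5]
opening: 0.214
grip_force: 0.0
```

>>> play_rows(
  increments=[-0.05,-0.2,0,0,0,0,-0.115,-0.45,0,0,0,0,-0.195,-0.75,0,0,0,0,-0.273,-1.05,0,0,0,0,-0.35,-1.35,0,0,0,0,-0.43,-1.65,0,0,0,0,-0.51,-1.95,0,0,0,0,-0.585,-2.25,0,0,0,0,-0.665,-2.55,0,0,0,0,-0.74,-2.85,0,0,0,0,-0.82,-3.15,0,0,0,0,-0.9,-3.45,0,0,0,0,-0.975,-3.75,0,0,0,0,-1.055,-4.05,0,0,0,0,-1.13,-4.35,0,0,0,0,-1.21,-4.65,0,0,0,0,-1.275,-4.9,0,0,0,0,-1.34,-5.15,0,0,0,0,-1.4,-5.4,0,0,0,0,-1.4,-5.4,0,0,0,0],
)

```text
time_s: 13.7
eef_pos: [551.0, -320.0, 162.2]
eef_rot: [[0.249, 0.968, -0.0], [0.968, -0.249, -0.0], [-0.0, -0.0, -1.0]]
force: [0.2, 0.1, 1.6]
opening: 0.213
grip_force: 0.0
```

```bash
python3 look.py c3
```

```text
[   2.19270939 -183.72932505] [ 550.9906425  -320.01669016  162.20548433] [0.1746335  0.10246916 1.55144251]
top 0.51 [[353.1 253.9]] [[ -50. -266.]] z40: [[   9. -245.]]
scene 0.51 [[353.3 260.8]] [[ -64. -297.]] z40: [[   5. -245.]]
```

View pics/c3.png

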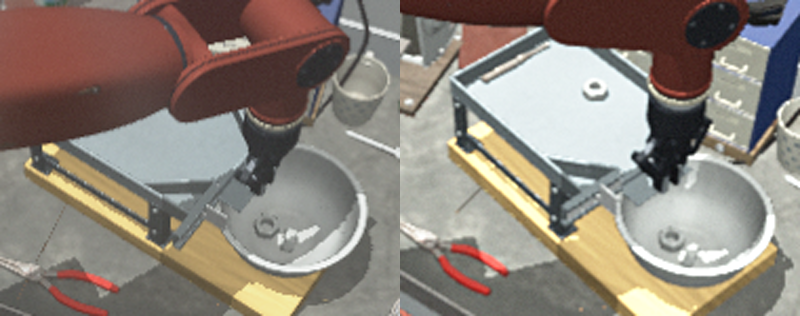

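A has dropped in too, at (288,240), so only B is left.

>>> play_rows(
  increments=[0,0,0.7,0,0,0,0,0,1.4,0,0,0,0.3,0.5,1.5,0,0,-0.6,0.8,1.4,1.5,0,0,-1.4,1.3,2.3,1.5,0,0,-2.2,1.8,3.3,1.5,0,0,-3,2.31,4.2,1.4,0,0,-3.22,2.31,4.2,0.95,0,0,-3.22,2.31,4.2,0.45,0,0,-3.22,2.31,4.2,0,0,0,-3.22,2.31,4.2,0,0,0,-3.22],
)

```text
time_s: 15.28
eef_pos: [666.5, -108.1, 161.3]
eef_rot: [[0.506, 0.862, -0.001], [0.862, -0.506, 0.0], [-0.0, -0.001, -1.0]]
force: [-0.1, 1.1, 0.1]
opening: 0.209
grip_force: 0.0
```

>>> play_rows(
  increments=[-0.07,-0.125,0,0,0,0,-0.2,-0.335,0,0,0,0,-0.34,-0.585,0,0,0,0,-0.49,-0.835,0,0,0,0,-0.64,-1.085,0,0,0,0,-0.8,-1.355,0,0,0,0,-0.96,-1.625,0,0,0,0,-1.12,-1.9,0,0,0,0,-1.28,-2.17,0,0,0,0,-1.44,-2.44,0,0,0,0,-1.6,-2.71,0,0,0,0,-1.76,-2.985,0,0,0,0,-1.92,-3.255,0,0,0,0,-2.065,-3.505,0,0,0,0,-2.21,-3.755,0,0,0,0,-2.335,-3.965,0,0,0,0,-2.46,-4.17,0,0,0,0,-2.46,-4.17,0,0,0,0],
)

```text
time_s: 17.52
eef_pos: [543.3, -318.3, 162.2]
eef_rot: [[0.508, 0.861, -0.0], [0.861, -0.508, -0.0], [-0.0, -0.0, -1.0]]
force: [-0.1, -0.4, 1.0]
opening: 0.211
grip_force: 0.0
```

```bash
python3 look.py c4
```

```text
[  -5.67261974 -184.01638109] [ 543.30048024 -318.34121776  162.24595347] [-0.10531164 -0.43152897  1.02627957]
top 0.69 [[400.  292.2]] [[ -79. -435.]] z40: [[ -22. -428.]]
```

View pics/c4.png

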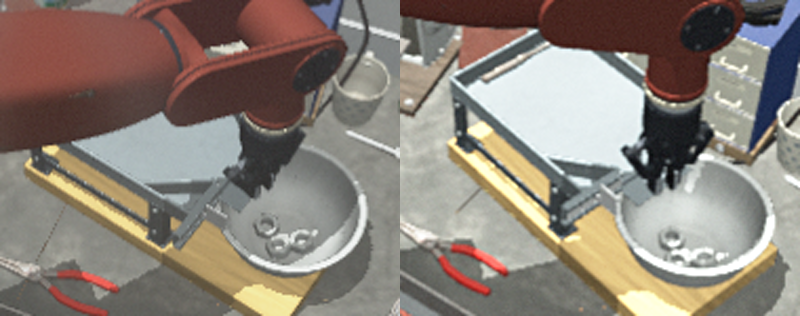

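All three nuts are in the bowl, at (265,224), (277,244) and (303,240). Now I'll shut the gate from the -x face of the tab.

>>> play_rows(
  increments=[0,0,0.7,0,0,0,0,0,1.4,0,0,0.5,-0.6,0.19,1.5,0,0,1.5,-1.4,0.44,1.5,0,0,2.5,-2.2,0.7,1.5,0,0,3.22,-2.48,0.78,1.5,0,0,3.22,-2.48,0.78,1.1,0,0,3.22,-2.48,0.78,0.7,0,0,3.22,-2.48,0.78,0.3,0,0,3.22,-2.48,0.78,0.3,0,0,3.22],
)

```text
time_s: 18.98
eef_pos: [419.5, -277.7, 175.8]
eef_rot: [[0.248, 0.969, -0.002], [0.969, -0.248, 0.002], [0.002, -0.003, -1.0]]
force: [-0.9, 0.8, 0.0]
opening: 0.213
grip_force: 0.0
```

>>> play_rows(
  increments=[0.2,-0.05,0,0,0,0,0.4,-0.1,0,0,0,0,0.6,-0.15,0,0,0,0,0.8,-0.205,0,0,0,0,1.0,-0.255,0,0,0,0,1.2,-0.305,0,0,0,0,1.4,-0.36,0,0,0,0,1.6,-0.41,0,0,0,0,1.8,-0.46,0,0,0,0,1.94,-0.497,0,0,0,0,1.94,-0.497,0,0,0,0],
)

```text
time_s: 20.35
eef_pos: [517.4, -303.4, 177.1]
eef_rot: [[0.248, 0.969, 0.0], [0.969, -0.248, -0.0], [0.0, 0.0, -1.0]]
force: [0.4, 0.3, -1.1]
opening: 0.211
grip_force: 0.0
```

>>> play_rows(
  increments=[0.06,-0.015,0,0,0,0,0.11,-0.03,0,0,0,0,0.15,-0.04,0,0,0,0,0.19,-0.05,0,0,0,0,0.19,-0.05,0,0,0,0],
)

```text
time_s: 20.98
eef_pos: [526.4, -305.9, 177.2]
eef_rot: [[0.248, 0.969, 0.0], [0.969, -0.248, -0.0], [-0.0, 0.0, -1.0]]
force: [-1.5, 0.4, -0.8]
opening: 0.211
grip_force: 0.4
```

>>> play_rows(
  increments=[0.04,-0.01,0,0,0,0,0.08,-0.02,0,0,0,0,0.12,-0.03,0,0,0,0,0.12,-0.03,0,0,0,0],
)

```text
time_s: 21.48
eef_pos: [529.5, -306.7, 177.3]
eef_rot: [[0.248, 0.969, -0.007], [0.969, -0.248, 0.002], [0.001, -0.007, -1.0]]
force: [-15.0, 5.3, 8.3]
opening: 0.209
grip_force: 8.0
```

The force reads 15 N at the stop, and the travel comes to about 95 mm, so the gate is shut. I'll back off, lift clear and check.

>>> play_rows(
  increments=[-0.3,0.08,0,0,0,0,-0.4,0.1,0,0,0,0,-0.4,0.1,0.7,0,0,0,-0.4,0.1,1.5,0,0,0,-1.0,0.6,2.4,0,0,0,-1.6,1.6,2.8,0,0,0,-2.2,2.6,3.0,0,0,0,-2.8,3.6,3.0,0,0,0,-2.8,3.6,3.0,0,0,0],
)

```text
time_s: 22.6
eef_pos: [391.6, -125.1, 328.5]
eef_rot: [[0.245, 0.969, 0.003], [0.969, -0.245, -0.001], [-0.0, 0.004, -1.0]]
force: [0.3, -0.4, 0.3]
opening: 0.208
grip_force: 0.0
```

```bash
python3 gate.py g9; python3 look.py c9
```

```text
top 62 (array([ 0,  0,  0,  0,  0,  0,  0,  0,  0,  0,  0,  0,  4, 58,  0,  0]), array([-130, -120, -110, -100,  -90,  -80,  -70,  -60,  -50,  -40,  -30,
        -20,  -10,    0,   10,   20,   30]))
scene 77 (array([ 0,  0,  0,  0,  0,  0,  0,  0,  0,  0,  0,  0, 25, 52,  0,  0]), array([-130, -120, -110, -100,  -90,  -80,  -70,  -60,  -50,  -40,  -30,
        -20,  -10,    0,   10,   20,   30]))
[-198.84002146  -36.42038333] [ 392.84489272 -127.39269112  328.21018414] [-0.67517738 -0.39858854  0.42994318]
[-198.84002146  -36.42038333] [ 392.84489272 -127.39269112  328.21018414] [-0.67517738 -0.39858854  0.42994318]
top 0.57 [[241.2 275.5]] [[-294.  -48.]] z40: [[-255.   -9.]]
scene 0.58 [[347.3 261.8]] [[ -78. -289.]] z40: [[ -11. -236.]]
```

View pics/c9.png

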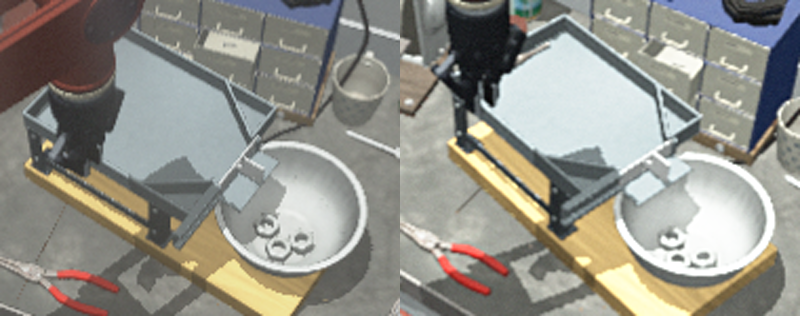

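The gate is shut, with its tab at mid-mouth (245,165). The pan holds only the punch, all three nuts lie in the bowl at about (280,235), and the arm is clear of everything. I'm handing in.

```bash
python3 -c "
from workcell import manip
print(manip.hand_in())"
```

```text
the job is handed in; nothing more can be done
None
```

I pushed the gate fully open, swept all three nuts into the bowl, pushed the gate fully shut again, and handed the job in at about 23 s of the 64 s allowed; the hand-in gave no verdict.

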